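Pack two coffee cartridges down the magazine tube with the ramming rod

TASK

Refill the clear magazine tube on the coffee counter: drop in the orange cartridge first and then the blue one, each upright, so that blue sits on orange. Then take the steel ramming rod and press the stack down with its foot until the stiff red follower is fully home and the stack has bottomed out firmly (push on it firmly for a moment). Finally stand the rod upright again in its round wooden dish and let go; leave the green cartridge and the crockery alone.

Things in the scene. Friction and masses are not known exactly. Their poses are not given: they have to be found in the camera images.
- tube: fixed upright clear plastic magazine tube on a 110 mm square, 8 mm thick steel base plate; origin on the tube axis at the underside (counter level), z up. Total height 195 mm, bore 50 mm, outer diameter 58 mm; over its top 15 mm the mouth flares out to 64 mm inside, 72 mm outside
- tube_mouth (a point): centre of the tube's mouth, level with the rim, 195 mm above the counter
- follower (a joint): the red follower plate (47 mm disc) that slides in the tube: its height in m above its lowest place; 0 = fully home at the bottom, starts at 0.04 to 0.07. No spring: it stays where it is left; pushing it down takes about 7 N plus 40 N per m/s, and the weight of the cartridges does not move it (one that slides down the tube may shift it some mm)
- follower_top (a point): centre of the follower's upper face, on which the stack rests; 16 mm above the counter when fully home
- cart_orange: loose orange cylinder cartridge, 44 mm diameter, 64 mm tall, about 0.1 kg, standing upright on the counter; origin at the centre of its underside, z up its axis
- cart_blue: loose blue cartridge, same shape and size as the orange one
- cart_green: loose green cartridge, same shape and size; to be left alone
- rod: loose ramming rod standing upright in its dish, 148 mm tall, 0.25 kg; origin at the centre of its underside, z up its axis. From below: steel foot 42 mm diameter to 12 mm, shaft 16 mm diameter to 80 mm, flange 42 mm diameter from 80 to 86 mm, black handle 28 mm diameter from 86 to 148 mm
- dish: fixed round dark wooden dish for the rod, 76 mm outside, 66 mm inside, rim 12 mm high; origin at the centre of its underside; its inner floor is 5 mm above the origin
- mug: loose terracotta mug, 80 mm wide, 85 mm tall, origin at the centre of its underside; bystander
- pitcher: loose steel milk pitcher, 84 mm wide, 110 mm tall, origin at the centre of its underside; bystander
- saucer: loose white saucer, 140 mm wide, 20 mm tall, origin at the centre of its underside; bystander
- spoon: loose spoon 150 mm long lying on the counter, origin near its middle; bystander
- jar: loose glass biscuit jar, 124 mm wide, 142 mm tall, origin at the centre of its underside; bystander

How it is judged:
By the outcome, as a careful person would: the job done as asked, in the order asked, and still so for the second after the job is handed in, with the robot touching nothing.
It also fails if it takes over 72 s, if anything falls off the work surface, if the arm or the gripper's body presses on something with over 40 N, if the wrist force passes 120 N, or if a joint passes its speed limit or range.

ROBOT

A 6-joint arm with a two-finger parallel gripper is mounted at the origin on the work surface. World frame = base frame: x ahead of the robot, y to its left, z up, the work surface at z = 0. Lengths are in m, angles in rad, forces in N, time in s.
With the tool pointing down it reaches from about 0.3 to 0.875 m from the base axis. Payload 6.4 kg.
Tool frame: the origin (TCP) lies midway between the tips of the shut fingers; the grasp point (between the pads) lies 19 mm behind it; z points along the fingers, y is the line along which they close (so a half turn about z gives the same grasp; the last joint's range is limited). The gripper opens to 85 mm and grips with 20 to 120 N. Pads are 22 mm wide; open, the fingers measure 114 mm over their backs; the gripper's body (76 mm by 85 mm) begins 54 mm behind the grasp point. The pads swing forward as they close: fully open they stand 13 mm farther back than shut.
Start: joints at [1.001, 0.181, 1.607, -0, 1.354, -0.206], TCP at [0.205, 0.537, 0.231] pointing down, gripper open.
Joint ranges: [-2.99, 2.99], [-0.89, 2.07], [0.3, 2.58], [-1.14, 4.28], [0, 2.63], [-3.12, 3.12]. Speed limits (rad/s): [2.57, 2.57, 3.01, 3.14, 3.14, 3.14].

INTERFACE

Orientations are given as [roll, pitch, yaw] about the fixed x, y, z axes, in that order (R = Rz(yaw) Ry(pitch) Rx(roll)).
In Python, from rig import bot gives the robot as it stands. The module is installed in compiled form; this text tells all that it offers.
- The arm moves only by the shell command python3 -m pendant 'ROWS' [OPENING]. ROWS is JSON, a list of rows, each an object of numbers: "x", "y", "z": the shift along the tool's x, y, z normalised to -1 to 1, where 1 is 0.6 m; "wx", "wy", "wz": the turn, a rotation vector about the tool's x, y, z normalised to -1 to 1, where 1 is 2 rad. In form: [{"x": .., "y": .., "z": .., "wx": .., "wy": .., "wz": ..}, ...]. A call has 1 to 20 rows; each row is the pose to reach, as a shift and turn from the pose commanded when the call began, along the tool's axes at that moment; what a row does not reach only later rows make up. A row lasts 1/8 s, in which the tool goes at most 62.5 mm and 10.7 degrees, less where a joint would pass 70% of its speed; a pose out of reach is approached as far as the arm can. A call with a number of a shift or a turn outside -1 to 1 is refused whole. A call with a gripper value outside its range is refused whole. OPENING is the gripper's target within -1 to 1 (fully open at 1, half-way at 0, shut at -1), set as the call begins (- or left out, the last holds). The fingers move at their own pace and stop on an object; the grip force is fixed at half the most. Time passes only in rows, so rows that repeat a pose let the fingers close. It gives the time, the measured TCP pose, the force, the opening and the grip force at its end, in the units of the state.
- bot.read_state(): the state, without advancing time (a new reading comes with each control period).
- bot.grab_frame(name): name is "scene" or "top" or "wrist"; returns (picture, depth): 400x640x3 uint8, red, green, blue; 400x640 float32, m along the optical axis (not along the pixel's ray), 0 where there is no reading.
- bot.camera_model(name): a dict with "K" (3x3 intrinsics, pixels), "R" (3x3) and "t" (3): a world point X has camera coordinates R X + t; the wrist camera has in their place "T_tool_cam" (4x4, takes a point from camera to tool coordinates, whose origin is the TCP and whose axes are the flange's). Camera axes: x right, y down, z forward; pixel columns grow to the right and rows downward; lengths in m; the calibration is good to about 2 mm. A picture is of the moment at which its call begins: read the wrist's pose just before it. camera_model takes no time and is no camera call.
- bot.hand_in(): hands the job in; it is judged then, once.
The state is a dict: "clock": time; "q": joint angles; "qd": joint speeds; "joint_efforts": joint torques, N m; "tool_pos": TCP position; "ee_rot": TCP orientation; "ft_force": force on the tool from outside, world axes, zero at the start; "moment": the same for the moment, N m; "finger_gap": finger opening in m; "finger_force": force on a finger pad.
Only numpy, scipy, OpenCV 4.12 (cv2) and the standard library are available. Lean on these libraries where they do the work, as an engineer would, in place of code of your own. Each camera call takes 0.05 s, during which the arm holds its last target. There are 200 camera calls.

## Working session

There is one attempt and no reset: what is moved stays moved. The work goes in short steps, Python scripts to look and compute and a shell command to move; the robot and the scene stay as the last step left them, time stands still between calls to the robot, and variables do not carry over. Pictures are saved under pics/ and viewed, at most 13 in all, crops included, and the job is handed in when it is done.

```bash
mkdir -p pics; python3 - <<'E'
from rig import bot
import cv2,numpy as np
s=bot.read_state();print(s)
for n in("top","scene"):
    p,d=bot.grab_frame(n);cv2.imwrite(f'pics/{n}0.png',p[:,:,::-1]);np.savez(f'{n}0.npz',p=p,d=d);print(n,bot.camera_model(n))
print(bot.camera_model("wrist"))
E
```

```text
{'clock': 0.0, 'q': array([ 1.00069996e+00,  1.81547728e-01,  1.60797715e+00, -1.45805843e-05,
        1.35380020e+00, -2.06308087e-01]), 'qd': array([ 2.35297645e-04, -1.65728650e-03,  4.38921870e-04,  1.94638241e-04,
        9.15268549e-05,  3.38930944e-04]), 'joint_efforts': array([ 1.43688172e-03, -4.44850087e+01, -3.51356220e+01, -1.52324992e-05,
        8.46719515e-03, -4.02018532e-05]), 'tool_pos': array([0.20429018, 0.53690914, 0.2303953 ]), 'ee_rot': array([-3.13989405e+00, -3.40950940e-04,  2.77780723e+00]), 'ft_force': array([-0.28432341, -0.39932754, -0.02334819]), 'moment': array([-0.03225133,  0.06397242,  0.0158274 ]), 'finger_force': 0.0, 'finger_gap': 0.08548895210423901}
top {'K': array([[379.25873391,   0.        , 321.91007636],
       [  0.        , 379.25873391, 197.19216922],
       [  0.        ,   0.        ,   1.        ]]), 'R': array([[-0.02407121, -0.99964717, -0.01123002],
       [-0.9928528 ,  0.02521805, -0.11665059],
       [ 0.11689263,  0.00834184, -0.99310952]]), 't': array([-0.00780876,  0.63450782,  1.12039555])}
scene {'K': array([[460.69652046,
[... 154 characters left out ...]
6104,  0.98717698, -0.00467879],
       [ 0.75744676, -0.12546568, -0.64072831],
       [-0.63309927,  0.09869134, -0.76775343]]), 't': array([-0.07168098, -0.39272153,  1.88199085])}
{'K': array([[351.09732926,   0.        , 321.71170836],
       [  0.        , 351.09732926, 202.34060811],
       [  0.        ,   0.        ,   1.        ]]), 'T_tool_cam': array([[ 6.59028302e-04, -9.53737966e-01, -3.00638416e-01,
         7.68353886e-02],
       [ 9.99999624e-01,  7.97771461e-04, -3.38735408e-04,
        -2.89475603e-04],
       [ 5.62905568e-04, -3.00638080e-01,  9.53738134e-01,
        -1.42957752e-01],
       [ 0.00000000e+00,  0.00000000e+00,  0.00000000e+00,
         1.00000000e+00]])}
```

View pics/top0.png

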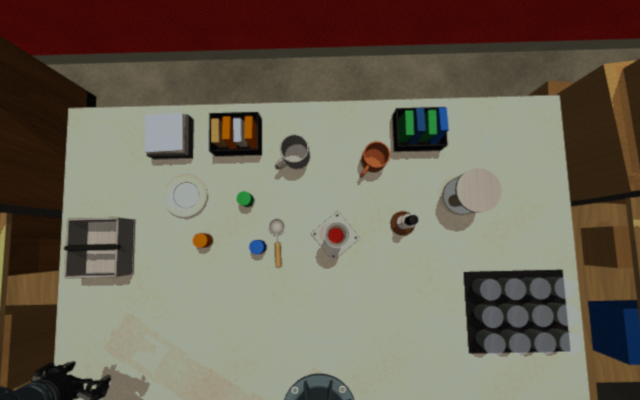

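View pics/scene0.png

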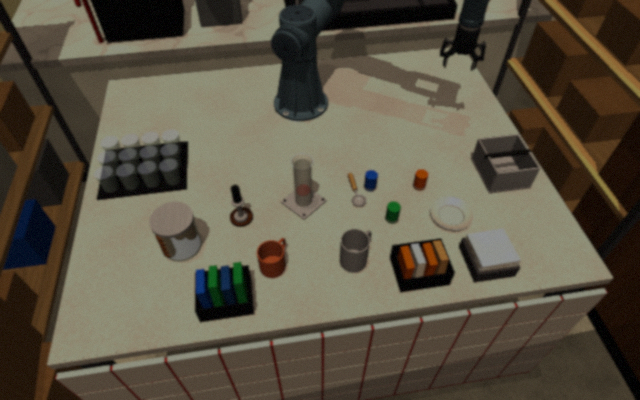

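The top view shows the orange cartridge at (202,241), blue at (257,247), green at (245,199), the tube at (336,236), and the rod and dish near (404,222). The spoon is at (277,243), close to blue. The scene view agrees, with orange at (420,180), blue at (371,180), the tube at (303,185) and the rod at (238,205).

```bash
cat >h.py <<'E'
import numpy as np,cv2
from rig import bot
def world(n,d,m=None):
    m=m or bot.camera_model(n);v,u=np.mgrid[:d.shape[0],:d.shape[1]]
    c=np.stack([u,v,np.ones_like(u)],-1)@np.linalg.inv(m['K']).T*d[...,None]
    return (c-m['t'])@m['R'],c
def ray(n,u,v,z):
    m=bot.camera_model(n);r=m['R'].T@np.linalg.solve(m['K'],[u,v,1]);o=-m['R'].T@m['t']
    return o+r*(z-o[2])/r[2]
E
python3 - <<'E'
from h import *
for n,bx in(("top",dict(o=(190,228,215,255),b=(245,235,270,260),g=(235,190,256,210),rod=(385,205,422,242),tube=(305,205,365,265))),
 ("scene",dict(o=(410,165,432,195),b=(361,165,381,193),g=(382,198,404,226),rod=(222,180,262,232),tube=(275,150,335,222)))):
    f=np.load(n+'0.npz');p,d=f['p'].astype(int),f['d'];W,_=world(n,d)
    hsv=cv2.cvtColor(f['p'],cv2.COLOR_RGB2HSV)
    for k,(a,b,c,e) in bx.items():
        w=W[b:e,a:c].reshape(-1,3);ok=d[b:e,a:c].ravel()>0;h=hsv[b:e,a:c].reshape(-1,3)
        print(n,k,'maxz',np.sort(w[ok][:,2])[-5:].round(3))
        for lo,hi in((.004,.01),(.01,.03),(.056,.075),(.08,.1),(.135,.17),(.185,.205)):
            s=w[ok&(w[:,2]>lo)&(w[:,2]<hi)]
            if len(s)>3: print('  ',lo,len(s),s.mean(0).round(4),((s.min(0)+s.max(0))/2).round(4),(s.max(0)-s.min(0)).round(3))
        if k in'obg':
            s=h[:,1]>130; v,u=np.mgrid[b:e,a:c]; q=w[ok&s&(w[:,2]>.058)]
            if len(q):print('  col',len(q),q.mean(0).round(4))
E
python3 - <<'E'
import cv2,numpy as np
t=cv2.imread('pics/top0.png')[180:270,180:440];s=cv2.imread('pics/scene0.png')[145:245,200:440]
a=cv2.resize(t,(780,270),interpolation=cv2.INTER_CUBIC);b=cv2.resize(s,(780,325),interpolation=cv2.INTER_CUBIC)
cv2.imwrite('pics/c1.png',np.vstack([a,b]))
E
```

```text
top o maxz [0.068 0.068 0.068 0.069 0.07 ]
   0.004 21 [0.514  0.3479 0.0058] [0.5121 0.3529 0.0069] [0.078 0.075 0.006]
   0.01 30 [0.5109 0.3254 0.02  ] [0.5115 0.3276 0.0205] [0.04  0.015 0.019]
   0.056 177 [0.512  0.3413 0.0635] [0.513  0.3425 0.0632] [0.041 0.044 0.014]
  col 164 [0.5125 0.3407 0.0637]
top b maxz [0.068 0.068 0.068 0.069 0.07 ]
   0.004 18 [0.4867 0.1701 0.0058] [0.4865 0.1813 0.007 ] [0.066 0.075 0.006]
   0.01 14 [0.4913 0.1587 0.0173] [0.4891 0.1607 0.0192] [0.04  0.015 0.017]
   0.056 177 [0.4885 0.1741 0.0636] [0.4884 0.174  0.0634] [0.041 0.042 0.014]
  col 154 [0.4892 0.1728 0.0638]
top g maxz [0.068 0.068 0.068 0.069 0.069]
   0.004 12 [0.6233 0.2025 0.0066] [0.635  0.2123 0.0069] [0.056 0.044 0.006]
   0.01 19 [0.6292 0.1975 0.0184] [0.6324 0.2036 0.0198] [0.041 0.026 0.02 ]
   0.056 167 [0.6333 0.212  0.0638] [0.6334 0.2122 0.0629] [0.04  0.044 0.012]
  col 142 [0.6337 0.2101 0.0639]
top rod maxz [0.155 0.155 0.155 0.156 0.156]
   0.004 156 [ 0.5495 -0.2656  0.0063] [ 0.549 -0.275  0.007] [0.109 0.113 0.006]
   0.01 140 [ 0.5486 -0.26    0.0143] [ 0.5
[... 2014 characters left out ...]
-0.2685  0.0918] [ 0.5598 -0.2692  0.0917] [0.029 0.039 0.016]
   0.135 81 [ 0.5594 -0.2695  0.1488] [ 0.5578 -0.2698  0.1466] [0.026 0.026 0.023]
scene tube maxz [0.2   0.2   0.2   0.201 0.201]
   0.004 722 [ 0.4743 -0.0504  0.0064] [ 0.4394 -0.0396  0.007 ] [0.349 0.241 0.006]
   0.01 249 [ 0.5385 -0.0623  0.0142] [ 0.5334 -0.0588  0.02  ] [0.118 0.146 0.02 ]
   0.056 69 [ 0.5404 -0.0594  0.0651] [ 0.5366 -0.0595  0.0654] [0.028 0.056 0.019]
   0.08 77 [ 0.5402 -0.0615  0.0901] [ 0.5323 -0.0595  0.09  ] [0.035 0.057 0.02 ]
   0.135 233 [ 0.5234 -0.0605  0.1542] [ 0.5194 -0.0613  0.1526] [0.06  0.054 0.035]
   0.185 163 [ 0.5109 -0.0592  0.1926] [ 0.5186 -0.0592  0.1929] [0.071 0.068 0.016]
```

View pics/c1.png

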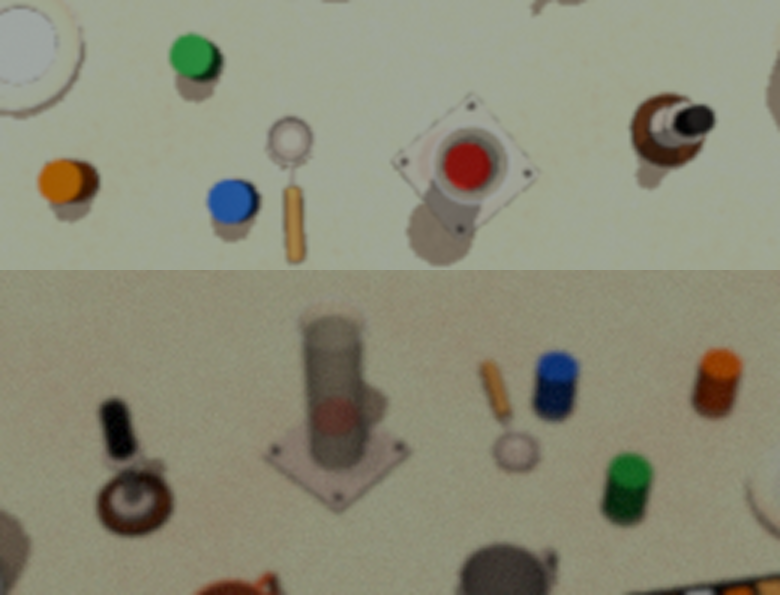

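The crop shows the rod upright in its dish, the tube on its plate with the red follower inside, and the spoon handle about 55 mm from blue. My estimates in x, y (m):

| Object | x | y |
|---|---|---|
| orange | 0.514 | 0.341 |
| blue | 0.490 | 0.174 |
| tube | 0.518 | -0.060 |
| rod | 0.556 | -0.269 |

Next I'll work out the first shift.

```bash
cat >>h.py <<'E'
from scipy.spatial.transform import Rotation as Ro
def to(*X):
    s=bot.read_state();R=Ro.from_euler('xyz',s['ee_rot']).as_matrix()
    print('t',s['clock'],'tcp',s['tool_pos'].round(4),'rpy',s['ee_rot'].round(4),'F',s['ft_force'].round(1),'gap',round(s['finger_gap'],4),s['finger_force'])
    rv=Ro.from_matrix(R.T@Ro.from_euler('xyz',[np.pi,0,2.778]).as_matrix()).as_rotvec()/2
    for x in X: print(x,'->',((np.array(x)-s['tool_pos'])@R/.6).round(4),'turn',rv.round(4))
def wrist(save=None):
    s=bot.read_state();p,d=bot.grab_frame('wrist');m=bot.camera_model('wrist')
    T=np.eye(4);T[:3,:3]=Ro.from_euler('xyz',s['ee_rot']).as_matrix();T[:3,3]=s['tool_pos']
    T=T@m['T_tool_cam'];R=T[:3,:3].T;mm=dict(K=m['K'],R=R,t=-R@T[:3,3])
    if save:cv2.imwrite(f'pics/{save}.png',p[:,:,::-1])
    return p,world('wrist',d,mm)[0],d,mm
def circ(W,d,lo,hi,xy,r):
    k=(d>0)&(W[...,2]>lo)&(W[...,2]<hi)&(np.hypot(W[...,0]-xy[0],W[...,1]-xy[1])<r);s=W[k]
    if len(s)<5: return print('few',len(s))
    e=cv2.minEnclosingCircle(s[:,:2].astype(np.float32));print('n',len(s),'mean',s.mean(0).round(4),'bbox',((np.percentile(s,1,0)+np.percentile(s,99,0))/2).round(4),'circ',np.round(e[0],4),round(e[1],4))
E
python3 -c "
from h import *
to((.514,.341,.2),(.514,.341,.033))"
```

```text
t 0.1 tcp [0.2043 0.537  0.2305] rpy [-3.1400e+00 -3.0000e-04  2.7778e+00] F [ 0.3 -0.7  0.6] gap 0.0853 0.0
(0.514, 0.341, 0.2) -> [-0.5986 -0.1215  0.0508] turn [-0.0008 -0.0002 -0.0001]
(0.514, 0.341, 0.033) -> [-0.5987 -0.121   0.3291] turn [-0.0008 -0.0002 -0.0001]
```

```bash
python3 -m pendant '[{"x":-0.5986,"y":-0.1215,"z":0.05},{"x":-0.5986,"y":-0.1215,"z":0.05},{"x":-0.5986,"y":-0.1215,"z":0.05},{"x":-0.5986,"y":-0.1215,"z":0.05},{"x":-0.5986,"y":-0.1215,"z":0.05},{"x":-0.5986,"y":-0.1215,"z":0.05},{"x":-0.5986,"y":-0.1215,"z":0.05},{"x":-0.5986,"y":-0.1215,"z":0.05},{"x":-0.5986,"y":-0.1215,"z":0.05}]' 1; python3 -c "
from h import *
p,W,d,m=wrist('w1')
circ(W,d,.058,.07,(.514,.341),.04)
circ(W,d,.058,.07,(.490,.174),.04)
to((.514,.341,.033))"
```

```text
few 0
few 0
t 0.15 tcp [0.2043 0.537  0.2306] rpy [-3.1402e+00 -3.0000e-04  2.7778e+00] F [-0.6  0.   0. ] gap 0.0854 0.0
(0.514, 0.341, 0.033) -> [-0.5986 -0.1212  0.3293] turn [-0.0007 -0.0001 -0.0001]invalid input
```

View pics/w1.png

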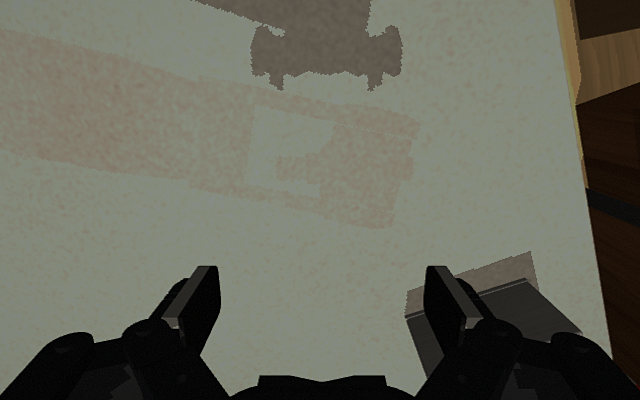

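The wrist picture shows only bare counter, with the open fingers at (200,300) and (440,300). The arm did not move because the call was refused. I'll retry with all six keys in each row.

```bash
python3 -m pendant '[{"x":-0.5986,"y":-0.1215,"z":0.05,"wx":0,"wy":0,"wz":0},{"x":-0.5986,"y":-0.1215,"z":0.05,"wx":0,"wy":0,"wz":0},{"x":-0.5986,"y":-0.1215,"z":0.05,"wx":0,"wy":0,"wz":0},{"x":-0.5986,"y":-0.1215,"z":0.05,"wx":0,"wy":0,"wz":0},{"x":-0.5986,"y":-0.1215,"z":0.05,"wx":0,"wy":0,"wz":0},{"x":-0.5986,"y":-0.1215,"z":0.05,"wx":0,"wy":0,"wz":0},{"x":-0.5986,"y":-0.1215,"z":0.05,"wx":0,"wy":0,"wz":0},{"x":-0.5986,"y":-0.1215,"z":0.05,"wx":0,"wy":0,"wz":0}]' 1; python3 -c "
from h import *
p,W,d,m=wrist('w2')
circ(W,d,.058,.07,(.514,.341),.04)
circ(W,d,.058,.07,(.490,.174),.04)
to((.514,.341,.033))"
```

```text
clock: 1.15
tool_pos: [0.5137, 0.3414, 0.2007]
ee_rot: [-3.141, -0.001, 2.777]
ft_force: [-0.4, 0.3, -0.6]
finger_gap: 0.0852
finger_force: 0.0
n 2119 mean [0.5122 0.3404 0.0643] bbox [0.5126 0.3402 0.063 ] circ [0.513  0.3401] 0.0221
n 2015 mean [0.4892 0.1748 0.0642] bbox [0.4895 0.1737 0.0625] circ [0.4895 0.1729] 0.0223
t 1.2 tcp [0.5133 0.342  0.201 ] rpy [-3.1413e+00 -9.0000e-04  2.7784e+00] F [ 0.2  0.3 -0.3] gap 0.0857 0.0
(0.514, 0.341, 0.033) -> [-0.0019 -0.0011  0.2801] turn [-0.0002 -0.0005  0.0002]
```

```bash
python3 -m pendant '[{"x":0,"y":-0.003,"z":0.09,"wx":0,"wy":0,"wz":0},{"x":0,"y":-0.003,"z":0.18,"wx":0,"wy":0,"wz":0},{"x":0,"y":-0.003,"z":0.25,"wx":0,"wy":0,"wz":0},{"x":0,"y":-0.003,"z":0.28,"wx":0,"wy":0,"wz":0},{"x":0,"y":-0.003,"z":0.28,"wx":0,"wy":0,"wz":0}]' 1 && python3 -m pendant '[{"x":0,"y":0,"z":0,"wx":0,"wy":0,"wz":0},{"x":0,"y":0,"z":0,"wx":0,"wy":0,"wz":0},{"x":0,"y":0,"z":0,"wx":0,"wy":0,"wz":0},{"x":0,"y":0,"z":0,"wx":0,"wy":0,"wz":0},{"x":0,"y":0,"z":0,"wx":0,"wy":0,"wz":0},{"x":0,"y":0,"z":0,"wx":0,"wy":0,"wz":0}]' -1; python3 -c "
from h import *
to((.513,.340,.27),(.518,-.0597,.27))"
```

```text
clock: 1.82
tool_pos: [0.5124, 0.3404, 0.0328]
ee_rot: [-3.14, -0.001, 2.779]
ft_force: [-0.1, -0.0, 0.4]
finger_gap: 0.0851
finger_force: 0.0
clock: 2.58
tool_pos: [0.5151, 0.3404, 0.0355]
ee_rot: [3.139, 0.002, 2.778]
ft_force: [-1.0, -0.4, 5.4]
finger_gap: 0.0427
finger_force: 60.9
t 2.575 tcp [0.5151 0.3404 0.0355] rpy [3.1391e+00 2.5000e-03 2.7777e+00] F [-1.  -0.4  5.4] gap 0.0427 60.859447717666626
(0.513, 0.34, 0.27) -> [ 0.0021 -0.0009 -0.3909] turn [ 0.0012  0.0012 -0.0002]
(0.518, -0.0597, 0.27) -> [-0.2428 -0.6204 -0.3918] turn [ 0.0012  0.0012 -0.0002]
```

```bash
python3 -m pendant '[{"x":0,"y":0,"z":-0.08,"wx":0,"wy":0,"wz":0},{"x":0,"y":0,"z":-0.17,"wx":0,"wy":0,"wz":0},{"x":0,"y":0,"z":-0.27,"wx":0,"wy":0,"wz":0},{"x":-0.03,"y":-0.08,"z":-0.36,"wx":0,"wy":0,"wz":0},{"x":-0.06,"y":-0.16,"z":-0.39,"wx":0,"wy":0,"wz":0},{"x":-0.1,"y":-0.26,"z":-0.39,"wx":0,"wy":0,"wz":0},{"x":-0.14,"y":-0.36,"z":-0.39,"wx":0,"wy":0,"wz":0},{"x":-0.18,"y":-0.46,"z":-0.39,"wx":0,"wy":0,"wz":0},{"x":-0.21,"y":-0.54,"z":-0.39,"wx":0,"wy":0,"wz":0},{"x":-0.235,"y":-0.6,"z":-0.39,"wx":0,"wy":0,"wz":0},{"x":-0.2428,"y":-0.62,"z":-0.39,"wx":0,"wy":0,"wz":0},{"x":-0.2428,"y":-0.62,"z":-0.39,"wx":0,"wy":0,"wz":0},{"x":-0.2428,"y":-0.62,"z":-0.39,"wx":0,"wy":0,"wz":0}]'; python3 -c "
from h import *
p,W,d,m=wrist('w3')
circ(W,d,.186,.20,(.518,-.06),.05)
s=bot.read_state();x,y,z=s['tool_pos']
circ(W,d,z+.02,z+.04,(x,y),.024)
to((.518,-.0597,.27),(.518,-.0597,.2))"
```

```text
clock: 4.2
tool_pos: [0.5174, -0.0585, 0.2674]
ee_rot: [3.141, -0.0, 2.779]
ft_force: [-1.4, -0.1, -0.1]
finger_gap: 0.0424
finger_force: 61.3
n 2153 mean [ 0.5057 -0.06    0.1931] bbox [ 0.5116 -0.0622  0.1915] circ [ 0.5183 -0.0622] 0.0355
n 10919 mean [ 0.5136 -0.0571  0.2965] bbox [ 0.5148 -0.058   0.2976] circ [ 0.5174 -0.0583] 0.0241
t 4.25 tcp [ 0.5174 -0.0583  0.2673] rpy [ 3.1412e+00 -1.0000e-04  2.7795e+00] F [-0.1  0.9 -0.7] gap 0.0423 61.304579973220825
(0.518, -0.0597, 0.27) -> [-0.0017 -0.0019 -0.0045] turn [ 0.0002 -0.0001  0.0008]
(0.518, -0.0597, 0.2) -> [-0.0017 -0.0019  0.1122] turn [ 0.0002 -0.0001  0.0008]
```

View pics/w3.png

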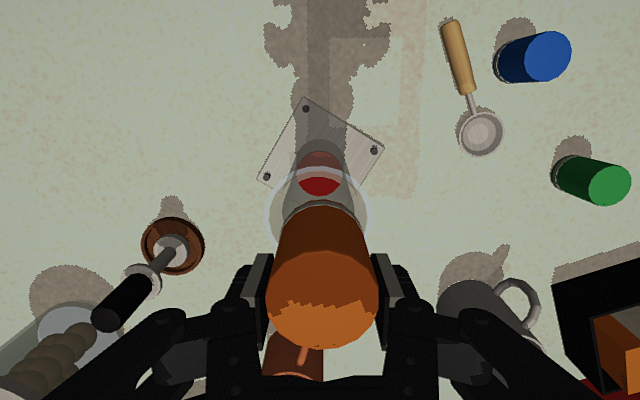

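The wrist view shows orange held upright, with its top centre near (322,310). The tube mouth ring runs from column 265 to 368 (centre about 316), so the tube is about 3 mm toward tool -y. I'll correct for that and lower slowly into the mouth.

```bash
python3 -m pendant '[{"x":-0.002,"y":-0.0045,"z":0.02,"wx":0,"wy":0,"wz":0},{"x":-0.002,"y":-0.0045,"z":0.05,"wx":0,"wy":0,"wz":0},{"x":-0.002,"y":-0.0045,"z":0.07,"wx":0,"wy":0,"wz":0},{"x":-0.002,"y":-0.0045,"z":0.085,"wx":0,"wy":0,"wz":0},{"x":-0.002,"y":-0.0045,"z":0.085,"wx":0,"wy":0,"wz":0}]'; python3 -m pendant '[{"x":0,"y":0,"z":0.01,"wx":0,"wy":0,"wz":0},{"x":0,"y":0,"z":0.02,"wx":0,"wy":0,"wz":0},{"x":0,"y":0,"z":0.026,"wx":0,"wy":0,"wz":0},{"x":0,"y":0,"z":0.026,"wx":0,"wy":0,"wz":0}]'; python3 -c "
from h import *
p,W,d,m=wrist('w4')"
```

```text
clock: 4.88
tool_pos: [0.5172, -0.0625, 0.2153]
ee_rot: [3.142, -0.002, 2.778]
ft_force: [-0.5, -0.3, -0.1]
finger_gap: 0.0425
finger_force: 61.3
clock: 5.38
tool_pos: [0.5174, -0.0626, 0.2004]
ee_rot: [-3.142, -0.001, 2.778]
ft_force: [0.0, -0.0, -1.1]
finger_gap: 0.0424
finger_force: 61.3
```

View pics/w4.png

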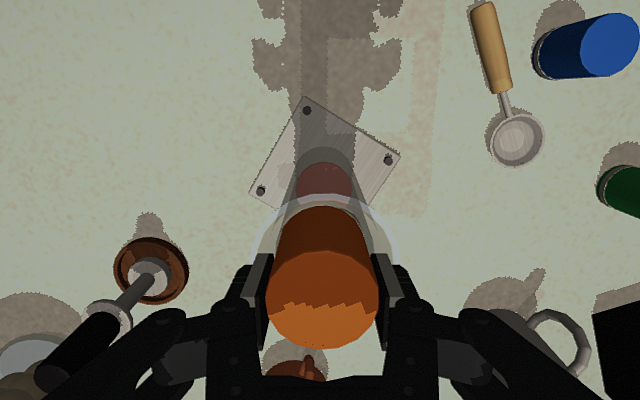

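The ring now runs from column 252 to 398 and is centred on the cartridge at 322. No contact force shows and the bottom is inside the bore, so I'll release.

```bash
python3 -m pendant '[{"x":0,"y":0,"z":0,"wx":0,"wy":0,"wz":0},{"x":0,"y":0,"z":0,"wx":0,"wy":0,"wz":0},{"x":0,"y":0,"z":0,"wx":0,"wy":0,"wz":0},{"x":0,"y":0,"z":0,"wx":0,"wy":0,"wz":0},{"x":0,"y":0,"z":0,"wx":0,"wy":0,"wz":0},{"x":0,"y":0,"z":-0.04,"wx":0,"wy":0,"wz":0},{"x":0,"y":0,"z":-0.1,"wx":0,"wy":0,"wz":0},{"x":0,"y":0,"z":-0.12,"wx":0,"wy":0,"wz":0},{"x":0,"y":0,"z":-0.12,"wx":0,"wy":0,"wz":0}]' 1; python3 -c "
from h import *
p,W,d,m=wrist('w5')
circ(W,d,.186,.20,(.518,-.061),.05)
h=cv2.cvtColor(p,cv2.COLOR_RGB2HSV);k=(d>0)&(h[...,0]<16)&(h[...,1]>150)&(np.hypot(W[...,0]-.518,W[...,1]+.06)<.026)
print(k.sum(),W[k].mean(0).round(4),np.percentile(W[k][:,2],[2,20,50,80,98]).round(3))
to((.4895,.1733,.24),(.4895,.1733,.033))"
```

```text
clock: 6.55
tool_pos: [0.5179, -0.0628, 0.273]
ee_rot: [3.142, 0.001, 2.778]
ft_force: [0.7, -0.5, 0.2]
finger_gap: 0.0853
finger_force: 0.0
n 3623 mean [ 0.5213 -0.0632  0.1926] bbox [ 0.5183 -0.0622  0.1913] circ [ 0.5186 -0.0624] 0.0357
1379 [ 0.5203 -0.0644  0.127 ] [0.124 0.125 0.126 0.126 0.127]
t 6.6 tcp [ 0.5173 -0.0626  0.2719] rpy [-3.1415e+00 -7.0000e-04  2.7778e+00] F [-0.3 -0.3 -0.4] gap 0.0852 0.0
(0.4895, 0.1733, 0.24) -> [0.1832 0.3509 0.0532] turn [-0.     -0.0003 -0.0001]
(0.4895, 0.1733, 0.033) -> [0.1829 0.3509 0.3982] turn [-0.     -0.0003 -0.0001]
```

View pics/w5.png

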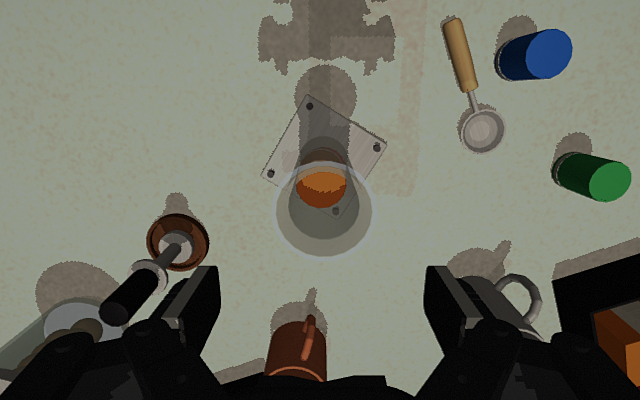

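Orange sits inside the tube at (322,188), upright, with its top at z of about 0.126. Now blue.

```bash
python3 -m pendant '[{"x":0.04,"y":0.08,"z":0.01,"wx":0,"wy":0,"wz":0},{"x":0.085,"y":0.165,"z":0.03,"wx":0,"wy":0,"wz":0},{"x":0.13,"y":0.25,"z":0.05,"wx":0,"wy":0,"wz":0},{"x":0.168,"y":0.325,"z":0.09,"wx":0,"wy":0,"wz":0},{"x":0.183,"y":0.351,"z":0.15,"wx":0,"wy":0,"wz":0},{"x":0.183,"y":0.351,"z":0.2,"wx":0,"wy":0,"wz":0},{"x":0.183,"y":0.351,"z":0.28,"wx":0,"wy":0,"wz":0},{"x":0.183,"y":0.351,"z":0.35,"wx":0,"wy":0,"wz":0},{"x":0.183,"y":0.351,"z":0.39,"wx":0,"wy":0,"wz":0},{"x":0.183,"y":0.351,"z":0.398,"wx":0,"wy":0,"wz":0},{"x":0.183,"y":0.351,"z":0.398,"wx":0,"wy":0,"wz":0},{"x":0.183,"y":0.351,"z":0.398,"wx":0,"wy":0,"wz":0}]' 1 && python3 -m pendant '[{"x":0,"y":0,"z":0,"wx":0,"wy":0,"wz":0},{"x":0,"y":0,"z":0,"wx":0,"wy":0,"wz":0},{"x":0,"y":0,"z":0,"wx":0,"wy":0,"wz":0},{"x":0,"y":0,"z":0,"wx":0,"wy":0,"wz":0},{"x":0,"y":0,"z":0,"wx":0,"wy":0,"wz":0},{"x":0,"y":0,"z":0,"wx":0,"wy":0,"wz":0}]' -1; python3 -c "
from h import *
to((.518,-.0625,.267),(.518,-.0625,.2))"
```

```text
clock: 8.1
tool_pos: [0.4909, 0.1733, 0.035]
ee_rot: [3.141, 0.002, 2.778]
ft_force: [-0.1, 0.0, 0.3]
finger_gap: 0.0854
finger_force: 0.0
clock: 8.85
tool_pos: [0.4905, 0.1733, 0.0347]
ee_rot: [3.141, 0.001, 2.778]
ft_force: [-1.4, -0.2, 5.8]
finger_gap: 0.0424
finger_force: 60.5
t 8.85 tcp [0.4905 0.1733 0.0347] rpy [3.1411e+00 1.1000e-03 2.7779e+00] F [-1.4 -0.2  5.8] gap 0.0424 60.50561785697937
(0.518, -0.0625, 0.267) -> [-0.1831 -0.3508 -0.3871] turn [ 0.0003  0.0005 -0.0001]
(0.518, -0.0625, 0.2) -> [-0.1829 -0.3508 -0.2754] turn [ 0.0003  0.0005 -0.0001]
```

```bash
python3 -m pendant '[{"x":0,"y":0,"z":-0.08,"wx":0,"wy":0,"wz":0},{"x":0,"y":0,"z":-0.17,"wx":0,"wy":0,"wz":0},{"x":0,"y":0,"z":-0.26,"wx":0,"wy":0,"wz":0},{"x":-0.01,"y":-0.02,"z":-0.35,"wx":0,"wy":0,"wz":0},{"x":-0.04,"y":-0.08,"z":-0.39,"wx":0,"wy":0,"wz":0},{"x":-0.09,"y":-0.17,"z":-0.39,"wx":0,"wy":0,"wz":0},{"x":-0.13,"y":-0.26,"z":-0.39,"wx":0,"wy":0,"wz":0},{"x":-0.17,"y":-0.33,"z":-0.39,"wx":0,"wy":0,"wz":0},{"x":-0.183,"y":-0.351,"z":-0.39,"wx":0,"wy":0,"wz":0},{"x":-0.183,"y":-0.351,"z":-0.38,"wx":0,"wy":0,"wz":0},{"x":-0.183,"y":-0.351,"z":-0.36,"wx":0,"wy":0,"wz":0},{"x":-0.183,"y":-0.351,"z":-0.33,"wx":0,"wy":0,"wz":0},{"x":-0.183,"y":-0.351,"z":-0.305,"wx":0,"wy":0,"wz":0},{"x":-0.183,"y":-0.351,"z":-0.29,"wx":0,"wy":0,"wz":0},{"x":-0.183,"y":-0.351,"z":-0.278,"wx":0,"wy":0,"wz":0},{"x":-0.183,"y":-0.351,"z":-0.278,"wx":0,"wy":0,"wz":0},{"x":-0.183,"y":-0.351,"z":-0.278,"wx":0,"wy":0,"wz":0}]'; python3 -c "
from h import *
p,W,d,m=wrist('w6')
to((.518,-.0625,.2))"
```

```text
clock: 10.98
tool_pos: [0.5179, -0.0628, 0.2012]
ee_rot: [-3.142, 0.001, 2.778]
ft_force: [0.0, 0.3, -0.8]
finger_gap: 0.0425
finger_force: 61.2
t 11.025 tcp [ 0.518  -0.0629  0.2013] rpy [3.1415e+00 1.1000e-03 2.7777e+00] F [-0.5  0.4 -0.8] gap 0.0423 61.18582606315613
(0.518, -0.0625, 0.2) -> [0.0002 0.0006 0.0021] turn [ 0.      0.0006 -0.0002]
```

View pics/w6.png

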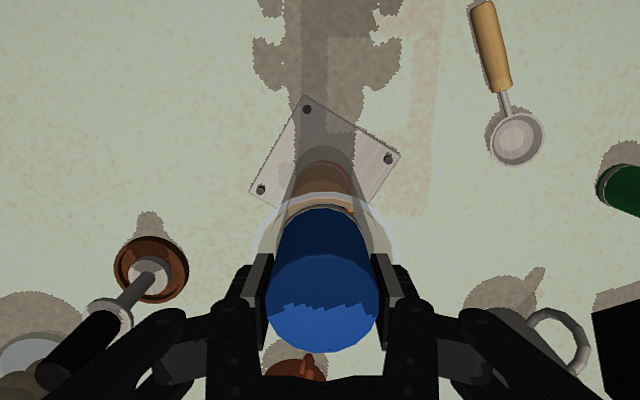

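Blue is inside the mouth and centred at (322,300), with no contact force. I'll release and rise, then measure the rod.

```bash
python3 -m pendant '[{"x":0,"y":0,"z":0,"wx":0,"wy":0,"wz":0},{"x":0,"y":0,"z":0,"wx":0,"wy":0,"wz":0},{"x":0,"y":0,"z":0,"wx":0,"wy":0,"wz":0},{"x":0,"y":0,"z":0,"wx":0,"wy":0,"wz":0},{"x":0,"y":0,"z":0,"wx":0,"wy":0,"wz":0},{"x":0,"y":0,"z":-0.04,"wx":0,"wy":0,"wz":0},{"x":0,"y":0,"z":-0.1,"wx":0,"wy":0,"wz":0},{"x":0,"y":0,"z":-0.12,"wx":0,"wy":0,"wz":0},{"x":0,"y":0,"z":-0.12,"wx":0,"wy":0,"wz":0}]' 1; python3 -c "
from h import *
p,W,d,m=wrist('w7')
h=cv2.cvtColor(p,cv2.COLOR_RGB2HSV);k=(d>0)&(h[...,0]>95)&(h[...,0]<130)&(h[...,1]>120)&(np.hypot(W[...,0]-.518,W[...,1]+.06)<.03)
print('blue',k.sum(),W[k].mean(0).round(4),np.percentile(W[k][:,2],[2,20,50,80,98]).round(3))
for lo,hi,r in((.008,.014,.045),(.086,.097,.03),(.1,.14,.03),(.148,.16,.03)): circ(W,d,lo,hi,(.556,-.269),r)
to((.556,-.269,.24))"
```

```text
clock: 12.15
tool_pos: [0.5179, -0.0628, 0.273]
ee_rot: [3.142, 0.001, 2.778]
ft_force: [0.3, 0.2, 0.1]
finger_gap: 0.0857
finger_force: 0.0
blue 3435 [ 0.5146 -0.062   0.1947] [0.17  0.188 0.189 0.189 0.351]
n 803 mean [ 0.5491 -0.2677  0.0117] bbox [ 0.5516 -0.2717  0.011 ] circ [ 0.5525 -0.2718] 0.0385
n 615 mean [ 0.5505 -0.2646  0.0914] bbox [ 0.5542 -0.2702  0.0917] circ [ 0.5542 -0.2719] 0.0211
n 855 mean [ 0.5502 -0.263   0.1213] bbox [ 0.5534 -0.2676  0.1203] circ [ 0.5542 -0.2715] 0.0142
n 743 mean [ 0.5534 -0.2702  0.1527] bbox [ 0.5541 -0.2717  0.1516] circ [ 0.5542 -0.2718] 0.0141
t 12.2 tcp [ 0.5173 -0.0626  0.2719] rpy [-3.1416e+00 -7.0000e-04  2.7778e+00] F [ 0.9 -0.2 -0.7] gap 0.0854 0.0
(0.556, -0.269, 0.24) -> [-0.1827 -0.2986  0.053 ] turn [-0.     -0.0004 -0.0001]
```

```bash
python3 -m pendant '[{"x":-0.04,"y":-0.07,"z":0,"wx":0,"wy":0,"wz":0},{"x":-0.085,"y":-0.145,"z":0,"wx":0,"wy":0,"wz":0},{"x":-0.13,"y":-0.22,"z":0,"wx":0,"wy":0,"wz":0},{"x":-0.165,"y":-0.28,"z":0.02,"wx":0,"wy":0,"wz":0},{"x":-0.1815,"y":-0.304,"z":0.03,"wx":0,"wy":0,"wz":0},{"x":-0.1815,"y":-0.304,"z":0.04,"wx":0,"wy":0,"wz":0},{"x":-0.1815,"y":-0.304,"z":0.04,"wx":0,"wy":0,"wz":0}]' 1; python3 -c "
from h import *
p,W,d,m=wrist('w8')
for lo,hi,r in((.008,.014,.045),(.086,.097,.03),(.1,.14,.03),(.148,.16,.03)): circ(W,d,lo,hi,(.554,-.272),r)
to((.554,-.272,.096))"
```

```text
clock: 13.08
tool_pos: [0.5541, -0.2701, 0.2476]
ee_rot: [3.14, -0.002, 2.779]
ft_force: [0.9, -0.3, 0.2]
finger_gap: 0.0853
finger_force: 0.0
n 731 mean [ 0.5407 -0.2679  0.012 ] bbox [ 0.5489 -0.2723  0.0111] circ [ 0.552  -0.2723] 0.0379
n 677 mean [ 0.5463 -0.2696  0.0913] bbox [ 0.5513 -0.2727  0.0915] circ [ 0.5542 -0.2727] 0.0208
n 370 mean [ 0.5443 -0.2687  0.1212] bbox [ 0.549  -0.2716  0.12  ] circ [ 0.5531 -0.2722] 0.014
n 1103 mean [ 0.5532 -0.2722  0.1529] bbox [ 0.5537 -0.2724  0.1518] circ [ 0.5543 -0.2727] 0.0141
t 13.125 tcp [ 0.5544 -0.2702  0.2484] rpy [ 3.1410e+00 -9.0000e-04  2.7793e+00] F [-0.3  0.8  0.5] gap 0.0851 0.0
(0.554, -0.272, 0.096) -> [-0.0007 -0.0032  0.254 ] turn [ 0.0003 -0.0004  0.0006]
```

```bash
python3 -m pendant '[{"x":0,"y":-0.004,"z":0.08,"wx":0,"wy":0,"wz":0},{"x":0,"y":-0.004,"z":0.16,"wx":0,"wy":0,"wz":0},{"x":0,"y":-0.004,"z":0.22,"wx":0,"wy":0,"wz":0},{"x":0,"y":-0.004,"z":0.25,"wx":0,"wy":0,"wz":0},{"x":0,"y":-0.004,"z":0.254,"wx":0,"wy":0,"wz":0},{"x":0,"y":-0.004,"z":0.254,"wx":0,"wy":0,"wz":0}]' 1 && python3 -m pendant '[{"x":0,"y":0,"z":0,"wx":0,"wy":0,"wz":0},{"x":0,"y":0,"z":0,"wx":0,"wy":0,"wz":0},{"x":0,"y":0,"z":0,"wx":0,"wy":0,"wz":0},{"x":0,"y":0,"z":0,"wx":0,"wy":0,"wz":0},{"x":0,"y":0,"z":0,"wx":0,"wy":0,"wz":0},{"x":0,"y":0,"z":0,"wx":0,"wy":0,"wz":0},{"x":0,"y":0,"z":0,"wx":0,"wy":0,"wz":0},{"x":0,"y":0,"z":0,"wx":0,"wy":0,"wz":0}]' -1; python3 -c "
from h import *
to((.554,-.272,.33),(.518,-.0625,.33))"
```

```text
clock: 13.88
tool_pos: [0.5547, -0.2745, 0.098]
ee_rot: [-3.141, 0.003, 2.778]
ft_force: [0.2, -0.1, 0.1]
finger_gap: 0.0852
finger_force: 0.0
clock: 14.88
tool_pos: [0.5541, -0.274, 0.0968]
ee_rot: [3.141, 0.001, 2.778]
ft_force: [0.7, 3.9, 5.6]
finger_gap: 0.0269
finger_force: 58.8
t 14.875 tcp [ 0.5541 -0.274   0.0968] rpy [3.1413e+00 8.0000e-04 2.7779e+00] F [0.7 3.9 5.6] gap 0.0269 58.83491635322571
(0.554, -0.272, 0.33) -> [ 0.001   0.0032 -0.3886] turn [ 0.0001  0.0004 -0.    ]
(0.518, -0.0625, 0.33) -> [ 0.1812  0.3082 -0.3887] turn [ 0.0001  0.0004 -0.    ]
```

```bash
python3 -m pendant '[{"x":0,"y":0,"z":-0.06,"wx":0,"wy":0,"wz":0},{"x":0,"y":0,"z":-0.15,"wx":0,"wy":0,"wz":0},{"x":0,"y":0,"z":-0.24,"wx":0,"wy":0,"wz":0},{"x":0,"y":0,"z":-0.32,"wx":0,"wy":0,"wz":0},{"x":0.02,"y":0.034,"z":-0.375,"wx":0,"wy":0,"wz":0},{"x":0.06,"y":0.1,"z":-0.389,"wx":0,"wy":0,"wz":0},{"x":0.1,"y":0.17,"z":-0.389,"wx":0,"wy":0,"wz":0},{"x":0.14,"y":0.24,"z":-0.389,"wx":0,"wy":0,"wz":0},{"x":0.17,"y":0.29,"z":-0.389,"wx":0,"wy":0,"wz":0},{"x":0.181,"y":0.308,"z":-0.389,"wx":0,"wy":0,"wz":0},{"x":0.181,"y":0.308,"z":-0.389,"wx":0,"wy":0,"wz":0},{"x":0.181,"y":0.308,"z":-0.389,"wx":0,"wy":0,"wz":0}]'; python3 -c "
from h import *
p,W,d,m=wrist('w9')
s=bot.read_state();x,y,z=s['tool_pos'];o=z-.092
for lo,hi,r in((.004,.014,.026),(.081,.09,.026),(.142,.152,.02)): circ(W,d,o+lo,o+hi,(x,y),r)
circ(W,d,.186,.2,(.518,-.062),.045)
to((.518,-.0625,.285))"
```

```text
clock: 16.38
tool_pos: [0.518, -0.0639, 0.3293]
ee_rot: [-3.141, -0.0, 2.777]
ft_force: [0.5, 0.0, -2.7]
finger_gap: 0.0268
finger_force: 59.6
n 1777 mean [ 0.5112 -0.0606  0.2496] bbox [ 0.5146 -0.063   0.2467] circ [ 0.5179 -0.0633] 0.0208
n 1749 mean [ 0.5052 -0.0592  0.3237] bbox [ 0.5077 -0.0612  0.3226] circ [ 0.5114 -0.0617] 0.0197
n 5552 mean [ 0.5134 -0.0627  0.385 ] bbox [ 0.5136 -0.061   0.3835] circ [ 0.5159 -0.0632] 0.0188
n 2358 mean [ 0.5082 -0.0585  0.1914] bbox [ 0.5154 -0.0622  0.1914] circ [ 0.5187 -0.0622] 0.0356
t 16.425 tcp [ 0.518  -0.064   0.3294] rpy [-3.1411e+00 -4.0000e-04  2.7764e+00] F [-0.3  0.5 -3.1] gap 0.0265 59.60659325122833
(0.518, -0.0625, 0.285) -> [0.0009 0.0024 0.0739] turn [-0.0003 -0.0002 -0.0008]
```

View pics/w9.png

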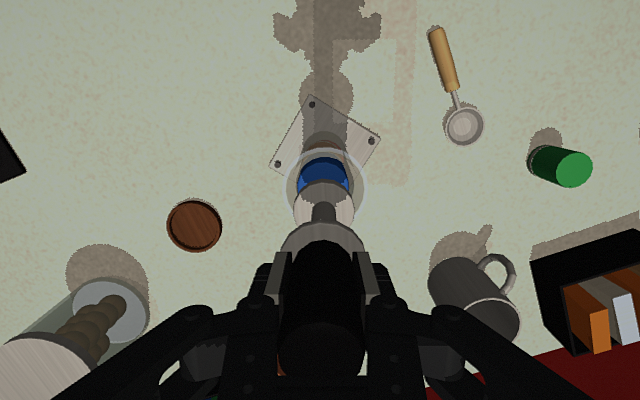

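The rod hangs straight. Its foot at (322,200) is within about 1 mm of the tube axis, with blue below it. I'll descend to contact and press.

```bash
python3 -m pendant '[{"x":0,"y":0.002,"z":0.03,"wx":0,"wy":0,"wz":0},{"x":0,"y":0.002,"z":0.06,"wx":0,"wy":0,"wz":0},{"x":0,"y":0.002,"z":0.074,"wx":0,"wy":0,"wz":0},{"x":0,"y":0.002,"z":0.08,"wx":0,"wy":0,"wz":0},{"x":0,"y":0.002,"z":0.09,"wx":0,"wy":0,"wz":0},{"x":0,"y":0.002,"z":0.1,"wx":0,"wy":0,"wz":0},{"x":0,"y":0.002,"z":0.1,"wx":0,"wy":0,"wz":0}]'; python3 -m pendant '[{"x":0,"y":0,"z":0.012,"wx":0,"wy":0,"wz":0},{"x":0,"y":0,"z":0.024,"wx":0,"wy":0,"wz":0},{"x":0,"y":0,"z":0.036,"wx":0,"wy":0,"wz":0},{"x":0,"y":0,"z":0.044,"wx":0,"wy":0,"wz":0},{"x":0,"y":0,"z":0.05,"wx":0,"wy":0,"wz":0},{"x":0,"y":0,"z":0.05,"wx":0,"wy":0,"wz":0}]'
```

```text
clock: 17.3
tool_pos: [0.5184, -0.0616, 0.2697]
ee_rot: [3.142, 0.0, 2.778]
ft_force: [-0.5, -0.6, 0.1]
finger_gap: 0.0268
finger_force: 60.1
clock: 18.05
tool_pos: [0.518, -0.0614, 0.2388]
ee_rot: [3.141, -0.001, 2.778]
ft_force: [0.3, -0.5, -1.7]
finger_gap: 0.0266
finger_force: 59.8
```

```bash
python3 -m pendant '[{"x":0,"y":0,"z":0.003,"wx":0,"wy":0,"wz":0},{"x":0,"y":0,"z":0.006,"wx":0,"wy":0,"wz":0},{"x":0,"y":0,"z":0.006,"wx":0,"wy":0,"wz":0}]'; python3 -m pendant '[{"x":0,"y":0,"z":0.002,"wx":0,"wy":0,"wz":0},{"x":0,"y":0,"z":0.004,"wx":0,"wy":0,"wz":0},{"x":0,"y":0,"z":0.004,"wx":0,"wy":0,"wz":0}]'
```

```text
clock: 18.42
tool_pos: [0.5182, -0.0616, 0.236]
ee_rot: [3.142, -0.0, 2.778]
ft_force: [-0.6, -0.6, 0.6]
finger_gap: 0.0267
finger_force: 59.8
clock: 18.8
tool_pos: [0.5191, -0.062, 0.2356]
ee_rot: [-3.141, 0.003, 2.778]
ft_force: [-1.5, 1.0, 10.4]
finger_gap: 0.0265
finger_force: 61.0
```

```bash
python3 -m pendant '[{"x":0,"y":0,"z":0.002,"wx":0,"wy":0,"wz":0},{"x":0,"y":0,"z":0.004,"wx":0,"wy":0,"wz":0},{"x":0,"y":0,"z":0.004,"wx":0,"wy":0,"wz":0}]'; python3 -m pendant '[{"x":0,"y":0,"z":0.002,"wx":0,"wy":0,"wz":0},{"x":0,"y":0,"z":0.004,"wx":0,"wy":0,"wz":0},{"x":0,"y":0,"z":0.004,"wx":0,"wy":0,"wz":0}]'
```

```text
clock: 19.18
tool_pos: [0.5201, -0.0625, 0.2355]
ee_rot: [-3.141, 0.006, 2.778]
ft_force: [-2.9, -0.4, 21.3]
finger_gap: 0.0268
finger_force: 61.9
clock: 19.55
tool_pos: [0.5218, -0.0627, 0.2351]
ee_rot: [3.141, 0.011, 2.778]
ft_force: [-2.4, 0.1, 27.8]
finger_gap: 0.027
finger_force: 62.1
```

```bash
python3 -m pendant '[{"x":0.002,"y":0,"z":0.003,"wx":0,"wy":0,"wz":0},{"x":0.004,"y":0,"z":0.006,"wx":0,"wy":0,"wz":0},{"x":0.004,"y":0,"z":0.007,"wx":0,"wy":0,"wz":0},{"x":0.004,"y":0,"z":0.007,"wx":0,"wy":0,"wz":0},{"x":0.004,"y":0,"z":0.007,"wx":0,"wy":0,"wz":0},{"x":0.004,"y":0,"z":0.007,"wx":0,"wy":0,"wz":0},{"x":0.004,"y":0,"z":0.007,"wx":0,"wy":0,"wz":0}]'; python3 -c "
from h import *
p,d=bot.grab_frame('scene');cv2.imwrite('pics/s2.png',cv2.resize(p[130:230,250:350,::-1],(600,600),interpolation=cv2.INTER_CUBIC))
p,W,d,m=wrist()
s=bot.read_state();x,y,z=s['tool_pos'];o=z-.092
h=cv2.cvtColor(p,cv2.COLOR_RGB2HSV)
circ(W,d,o+.081,o+.09,(x,y),.026)
k=(d>0)&(h[...,0]>95)&(h[...,0]<130)&(h[...,1]>120)&(np.hypot(W[...,0]-.518,W[...,1]+.062)<.028);print(k.sum(), np.percentile(W[k][:,2],[2,50,95]) if k.any() else 0)
to()"
```

```text
clock: 20.42
tool_pos: [0.5223, -0.0623, 0.2348]
ee_rot: [3.14, 0.019, 2.778]
ft_force: [-2.1, 2.3, 43.5]
finger_gap: 0.0264
finger_force: 63.6
n 1821 mean [ 0.5087 -0.0576  0.2299] bbox [ 0.5114 -0.0596  0.2288] circ [ 0.5154 -0.0601] 0.0198
486 [0.14306867 0.26667687 0.31381485]
t 20.525 tcp [ 0.5223 -0.0623  0.2347] rpy [3.1399 0.0189 2.7781] F [-2.3  2.1 43.6] gap 0.0265 63.55094075202942
```

View pics/s2.png

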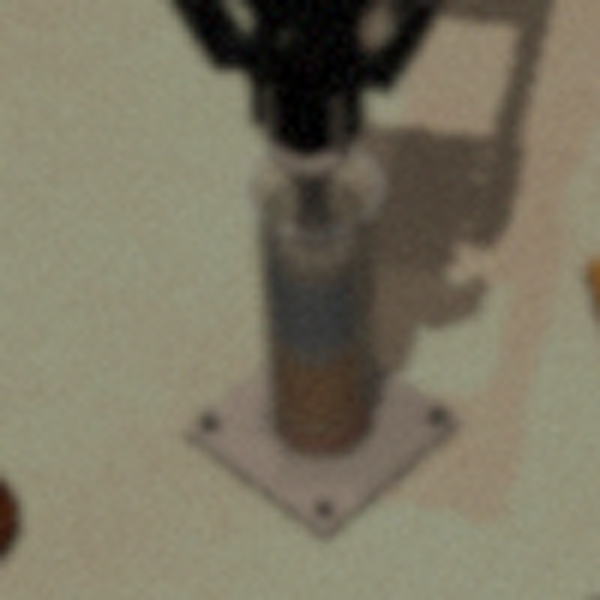

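The stack is down: blue at (320,310) sits on orange at (320,395), with orange right above the base plate. The force held at about 43 N. Now I'll withdraw the rod.

```bash
python3 -m pendant '[{"x":-0.004,"y":0,"z":-0.015,"wx":0,"wy":0,"wz":0},{"x":-0.004,"y":0,"z":-0.03,"wx":0,"wy":0,"wz":0},{"x":-0.004,"y":0,"z":-0.06,"wx":0,"wy":0,"wz":0},{"x":-0.004,"y":0,"z":-0.1,"wx":0,"wy":0,"wz":0},{"x":-0.004,"y":0,"z":-0.15,"wx":0,"wy":0,"wz":0},{"x":-0.004,"y":0,"z":-0.19,"wx":0,"wy":0,"wz":0},{"x":-0.004,"y":0,"z":-0.19,"wx":0,"wy":0,"wz":0},{"x":-0.004,"y":0,"z":-0.19,"wx":0,"wy":0,"wz":0}]'; python3 -c "
from h import *
p,W,d,m=wrist('w10')
s=bot.read_state();x,y,z=s['tool_pos'];o=z-.092
for lo,hi,r in((.002,.016,.03),(.078,.09,.026)): circ(W,d,o+lo,o+hi,(x,y),r)
h=cv2.cvtColor(p,cv2.COLOR_RGB2HSV)
k=(d>0)&(h[...,0]>95)&(h[...,0]<130)&(h[...,1]>120)&(np.hypot(W[...,0]-.518,W[...,1]+.062)<.028);print(k.sum(), np.percentile(W[k][:,2],[2,50,95]) if k.any() else 0)
circ(W,d,.009,.016,(.552,-.272),.045)
to((.5525,-.2735,.33),(.5525,-.2735,.12),(.5525,-.2735,.098))"
```

```text
clock: 21.52
tool_pos: [0.5177, -0.0614, 0.3373]
ee_rot: [3.142, -0.002, 2.778]
ft_force: [0.3, 0.4, -3.4]
finger_gap: 0.0265
finger_force: 59.4
n 1941 mean [ 0.508  -0.0584  0.2582] bbox [ 0.5113 -0.0607  0.255 ] circ [ 0.5145 -0.0608] 0.021
n 1802 mean [ 0.5041 -0.0568  0.3325] bbox [ 0.5068 -0.0588  0.3314] circ [ 0.511  -0.0594] 0.0199
1079 [0.14289695 0.14483808 0.4001179 ]
n 580 mean [ 0.5511 -0.2716  0.0121] bbox [ 0.5517 -0.2717  0.0118] circ [ 0.5524 -0.2719] 0.0384
t 21.575 tcp [ 0.5175 -0.0614  0.337 ] rpy [-3.1415e+00 -3.0000e-03  2.7778e+00] F [-0.5  0.8 -3.1] gap 0.027 59.40246105194092
(0.5525, -0.2735, 0.33) -> [-0.1803 -0.3097  0.0111] turn [-0.     -0.0015 -0.0001]
(0.5525, -0.2735, 0.12) -> [-0.1813 -0.3096  0.3611] turn [-0.     -0.0015 -0.0001]
(0.5525, -0.2735, 0.098) -> [-0.1814 -0.3096  0.3978] turn [-0.     -0.0015 -0.0001]
```

View pics/w10.png

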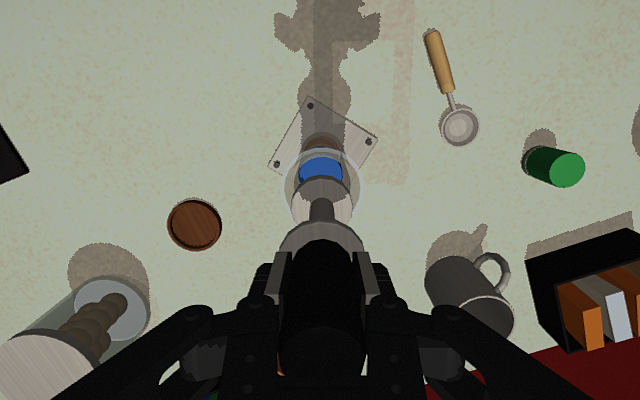

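Blue's top is at z of about 0.145, against 0.144 expected when fully home. The rod shifted about 0.03 rad in the grip, with its foot toward tool +x. I'll tilt the tool to correct that and move over the dish, which is at (195,225) in the picture.

```bash
python3 -m pendant '[{"x":-0.04,"y":-0.07,"z":0.005,"wx":0,"wy":-0.015,"wz":0},{"x":-0.085,"y":-0.145,"z":0.01,"wx":0,"wy":-0.015,"wz":0},{"x":-0.13,"y":-0.22,"z":0.01,"wx":0,"wy":-0.015,"wz":0},{"x":-0.165,"y":-0.28,"z":0.03,"wx":0,"wy":-0.015,"wz":0},{"x":-0.18,"y":-0.309,"z":0.09,"wx":0,"wy":-0.015,"wz":0},{"x":-0.181,"y":-0.309,"z":0.17,"wx":0,"wy":-0.015,"wz":0},{"x":-0.181,"y":-0.309,"z":0.25,"wx":0,"wy":-0.015,"wz":0},{"x":-0.181,"y":-0.309,"z":0.31,"wx":0,"wy":-0.015,"wz":0},{"x":-0.181,"y":-0.309,"z":0.33,"wx":0,"wy":-0.015,"wz":0},{"x":-0.181,"y":-0.309,"z":0.33,"wx":0,"wy":-0.015,"wz":0},{"x":-0.181,"y":-0.309,"z":0.33,"wx":0,"wy":-0.015,"wz":0}]'; python3 -c "
from h import *
p,W,d,m=wrist('w11')
s=bot.read_state();x,y,z=s['tool_pos'];o=z-.092
for lo,hi,r in((.004,.014,.026),(.02,.07,.02),(.081,.09,.026)): circ(W,d,o+lo,o+hi,(x,y),r)
S,Ws=bot.grab_frame('scene')
W2,_=world('scene',Ws)
for lo,hi,r in((-.002,.014,.03),(.02,.04,.02),(.04,.06,.02),(.06,.075,.02),(.08,.088,.03)): circ(W2,Ws,o+lo,o+hi,(x,y),r)
circ(W,d,.009,.016,(.552,-.272),.045)
to((.553,-.273,.1))"
```

```text
clock: 22.95
tool_pos: [0.5549, -0.2743, 0.1426]
ee_rot: [-3.141, 0.033, 2.778]
ft_force: [-0.0, 0.2, -2.8]
finger_gap: 0.0266
finger_force: 59.7
n 1832 mean [ 0.5478 -0.2724  0.0633] bbox [ 0.5511 -0.2748  0.0603] circ [ 0.5542 -0.2751] 0.021
n 379 mean [ 0.5482 -0.2726  0.0853] bbox [ 0.5505 -0.2739  0.0854] circ [ 0.5532 -0.2744] 0.008
n 1806 mean [ 0.5414 -0.2697  0.1373] bbox [ 0.5442 -0.2718  0.1363] circ [ 0.5486 -0.2724] 0.0199
n 66 mean [ 0.5617 -0.2713  0.0603] bbox [ 0.5564 -0.2721  0.058 ] circ [ 0.5553 -0.2704] 0.0228
n 21 mean [ 0.5594 -0.2714  0.081 ] bbox [ 0.5597 -0.272   0.0819] circ [ 0.5571 -0.272 ] 0.0078
n 21 mean [ 0.559  -0.2711  0.1   ] bbox [ 0.5594 -0.2721  0.1002] circ [ 0.5574 -0.272 ] 0.008
n 9 mean [ 0.5616 -0.2726  0.1148] bbox [ 0.562  -0.2721  0.1169] circ [ 0.5605 -0.2725] 0.007
n 30 mean [ 0.5664 -0.2754  0.1363] bbox [ 0.5641 -0.2737  0.1355] circ [ 0.5589 -0.2737] 0.0195
n 1322 mean [ 0.5409 -0.2669  0.0121] bbox [ 0.5497 -0.2721  0.0118] circ [ 0.5518 -0.272 ] 0.038
t 23.05 tcp [ 0.5549 -0.2743  0.1428] rpy [-3.1406  0.0333  2.778 ] F [ 0.4  0.5 -2.7] gap 0.0266 59.73982036113739
(0.553, -0.273, 0.1) -> [0.0061 0.0009 0.0711] turn [-0.0005  0.0166 -0.    ]
```

```bash
python3 -c "
from h import *
from scipy.optimize import least_squares
p,W,d,m=wrist()
s=bot.read_state();x,y,z=s['tool_pos'];o=z-.092
k=(d>0)&(W[...,2]>o+.018)&(W[...,2]<o+.07)&(np.hypot(W[...,0]-x,W[...,1]-y)<.016);q=W[k];zc=o+.046
f=lambda a:np.hypot(q[:,0]-a[0]-a[2]*(q[:,2]-zc),q[:,1]-a[1]-a[3]*(q[:,2]-zc))-.008
r=least_squares(f,[x,y,0,0],loss='soft_l1',f_scale=.001);print(len(q),r.x.round(4),np.ptp(q[:,2]),np.std(r.fun))
k=(d>0)&(W[...,2]>o-.002)&(W[...,2]<o+.016)&(np.hypot(W[...,0]-x,W[...,1]-y)<.026);q=W[k];t=q[q[:,2]>o+.011]
A=np.c_[t[:,0]-x,t[:,1]-y,np.ones(len(t))];print('foot top plane',np.linalg.lstsq(A,t[:,2]-o,rcond=None)[0].round(4),len(t),q[:,2].min()-o)
"
```

```text
408 [ 0.5544 -0.2748 -0.0067  0.0044] 0.03173731324842251 0.00018248113135432668
foot top plane [ 0.0104 -0.0079  0.0134] 1785 0.002588155231868297
```

The rod is now vertical to about 0.01 rad. I'll lower it into the dish.

```bash
python3 -m pendant '[{"x":0.005,"y":0.003,"z":0.02,"wx":0,"wy":0,"wz":0},{"x":0.005,"y":0.003,"z":0.045,"wx":0,"wy":0,"wz":0},{"x":0.005,"y":0.003,"z":0.065,"wx":0,"wy":0,"wz":0},{"x":0.005,"y":0.003,"z":0.074,"wx":0,"wy":0,"wz":0},{"x":0.005,"y":0.003,"z":0.077,"wx":0,"wy":0,"wz":0},{"x":0.005,"y":0.003,"z":0.077,"wx":0,"wy":0,"wz":0}]'; python3 -m pendant '[{"x":0,"y":0,"z":0.002,"wx":0,"wy":0,"wz":0},{"x":0,"y":0,"z":0.002,"wx":0,"wy":0,"wz":0}]'
```

```text
clock: 23.85
tool_pos: [0.553, -0.2711, 0.0963]
ee_rot: [3.141, 0.029, 2.778]
ft_force: [-7.1, 4.3, 14.5]
finger_gap: 0.0268
finger_force: 61.9
clock: 24.1
tool_pos: [0.5537, -0.2718, 0.0963]
ee_rot: [-3.141, 0.031, 2.778]
ft_force: [-6.1, 3.7, 18.1]
finger_gap: 0.0265
finger_force: 62.2
```

```bash
python3 -m pendant '[{"x":0,"y":0,"z":-0.003,"wx":0,"wy":0,"wz":0},{"x":0,"y":0,"z":-0.005,"wx":0,"wy":0,"wz":0},{"x":0,"y":0,"z":-0.005,"wx":0,"wy":0,"wz":0}]'; python3 -c "
from h import *
to()
p,W,d,m=wrist();s=bot.read_state();x,y,z=s['tool_pos']
circ(W,d,.014,.018,(x,y),.026);circ(W,d,.009,.015,(.552,-.272),.045)"
```

```text
clock: 24.48
tool_pos: [0.5531, -0.2715, 0.0962]
ee_rot: [-3.141, 0.03, 2.778]
ft_force: [-0.8, -0.3, 1.0]
finger_gap: 0.0269
finger_force: 60.2
t 24.475 tcp [ 0.5531 -0.2715  0.0962] rpy [-3.1415  0.0305  2.7778] F [-0.8 -0.3  1. ] gap 0.0269 60.18334150314331
n 1390 mean [ 0.5457 -0.2694  0.0172] bbox [ 0.5487 -0.271   0.0163] circ [ 0.5513 -0.271 ] 0.0209
n 1916 mean [ 0.5394 -0.2678  0.0121] bbox [ 0.5482 -0.272   0.0117] circ [ 0.5519 -0.2721] 0.0381
```

```bash
python3 -m pendant '[{"x":0,"y":0,"z":0,"wx":0,"wy":0,"wz":0},{"x":0,"y":0,"z":0,"wx":0,"wy":0,"wz":0},{"x":0,"y":0,"z":0,"wx":0,"wy":0,"wz":0}]' -0.1 && python3 -m pendant '[{"x":0,"y":0,"z":0,"wx":0,"wy":0,"wz":0},{"x":0,"y":0,"z":0,"wx":0,"wy":0,"wz":0},{"x":0,"y":0,"z":0,"wx":0,"wy":0,"wz":0},{"x":0,"y":0,"z":0,"wx":0,"wy":0,"wz":0},{"x":0,"y":0,"z":-0.04,"wx":0,"wy":0,"wz":0},{"x":0,"y":0,"z":-0.12,"wx":0,"wy":0,"wz":0},{"x":0,"y":0,"z":-0.21,"wx":0,"wy":0,"wz":0},{"x":0,"y":0,"z":-0.27,"wx":0,"wy":0,"wz":0},{"x":0,"y":0,"z":-0.28,"wx":0,"wy":0,"wz":0},{"x":0,"y":0,"z":-0.28,"wx":0,"wy":0,"wz":0},{"x":0,"y":0,"z":-0.28,"wx":0,"wy":0,"wz":0}]' 1; python3 -c "
from h import *
to()
p,W,d,m=wrist()
for lo,hi,r in((.009,.015,.045),(.086,.097,.03),(.148,.16,.03)): circ(W,d,lo,hi,(.553,-.272),r)
h=cv2.cvtColor(p,cv2.COLOR_RGB2HSV)
k=(d>0)&(h[...,0]>95)&(h[...,0]<130)&(h[...,1]>120)&(np.hypot(W[...,0]-.518,W[...,1]+.062)<.028);print(k.sum(), W[k].mean(0) if k.any() else 0)
"
```

```text
clock: 24.9
tool_pos: [0.553, -0.2713, 0.0962]
ee_rot: [-3.142, 0.03, 2.778]
ft_force: [0.3, 0.3, 0.3]
finger_gap: 0.0388
finger_force: 0.0
clock: 26.28
tool_pos: [0.5474, -0.2689, 0.2618]
ee_rot: [3.141, 0.026, 2.778]
ft_force: [0.7, -0.5, 0.0]
finger_gap: 0.0857
finger_force: 0.0
t 26.275 tcp [ 0.5474 -0.2689  0.2618] rpy [3.1405 0.0264 2.7777] F [ 0.7 -0.5  0. ] gap 0.0857 0.0
n 670 mean [ 0.5401 -0.2681  0.0122] bbox [ 0.5486 -0.2722  0.012 ] circ [ 0.5518 -0.2722] 0.038
n 632 mean [ 0.5434 -0.2681  0.0913] bbox [ 0.5485 -0.2712  0.0917] circ [ 0.5514 -0.2712] 0.0209
n 983 mean [ 0.5503 -0.2707  0.1529] bbox [ 0.5508 -0.2708  0.1518] circ [ 0.5513 -0.2711] 0.014
831 [ 0.52042725 -0.05056836  0.14413967]
```

The rod stands upright and free in the dish, centred to about 1 mm. Blue's top is at z = 0.144, which is the fully home height. Handing in.

```bash
python3 -c "
from rig import bot
print(bot.hand_in())"
```

```text
the job is handed in; nothing more can be done
None
```

I handed the job in at about 26 s: blue sits on orange in the tube, pressed fully home at about 43 N, and the rod stands released and upright in its dish; no verdict came back.

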